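Dial open the controlled-reagent lockbox

ROBOT

A 6-joint arm with a two-finger parallel gripper is mounted at the origin on the work surface. World frame = base frame: x ahead of the robot, y to its left, z up, the work surface at z = 0. Lengths are in m, angles in rad, forces in N, time in s.
With the tool pointing down it reaches from about 0.375 to 0.9 m from the base axis. Payload 3.1 kg.
Tool frame: the origin (TCP) lies midway between the tips of the shut fingers; the grasp point (between the pads) lies 19 mm behind it; z points along the fingers, y is the line along which they close (so a half turn about z gives the same grasp; the last joint's range is limited). The gripper opens to 85 mm and grips with 20 to 120 N. Pads are 22 mm wide; open, the fingers measure 114 mm over their backs; the gripper's body (76 mm by 85 mm) begins 54 mm behind the grasp point. The pads swing forward as they close: fully open they stand 13 mm farther back than shut.
Start: joints at [-1.421, 0.527, 1.433, -0, 1.181, -0.178], TCP at [0.202, -0.591, 0.231] pointing down, gripper open.
Joint ranges: [-3.08, 3.08], [-0.75, 2.2], [0.22, 2.44], [-1.43, 4.57], [0, 2.65], [-2.85, 2.85]. Speed limits (rad/s): [2.79, 2.79, 3.14, 3.14, 3.14, 3.14].

INTERFACE

Orientations are given as [roll, pitch, yaw] about the fixed x, y, z axes, in that order (R = Rz(yaw) Ry(pitch) Rx(roll)).
In Python, from station import robot, optics, ticket gives the robot as it stands.
- The arm moves only by the tool send_rows, never from a script. Its arguments are lists of equal length, an entry for each row: "delta_pos": the shift along the tool's x, y, z in m, a list of three; "angular": the turn, a rotation vector about the tool's x, y, z in rad, a list of three; "claw": the closure, from 0 (fully open) to 1 (shut). A call has 1 to 8 rows; each row is the pose to reach, as a shift and turn from the pose commanded when the call began, along the tool's axes at that moment; what a row does not reach only later rows make up. A row lasts 1/12 s, in which the tool goes at most 41.7 mm and 7.16 degrees, less where a joint would pass 70% of its speed; a pose out of reach is approached as far as the arm can. A call with a gripper value outside its range is refused whole. The fingers move at their own pace and stop on an object; "grip_force" is the grip in N (left out, the last holds). Time passes only in rows, so rows that repeat a pose let the fingers close. It gives the time, the measured TCP pose, the force, the opening and the grip force at its end, in the units of the state.
- robot.get_state(): the state, without advancing time (a new reading comes with each control period).
- optics.read_camera(name): name is "side" or "top" or "wrist"; returns (picture, depth): 420x560x3 uint8, red, green, blue; 420x560 float32, m along the optical axis (not along the pixel's ray), 0 where there is no reading.
- optics.get_calibration(name): a dict with "K" (3x3 intrinsics, pixels), "k1" (the pictures are not rectified: a ray, as slopes to the right and down, at radius r is drawn at 1 + k1 r^2 times it, then the intrinsics apply), "R" (3x3) and "t" (3): a world point X has camera coordinates R X + t. Camera axes: x right, y down, z forward; pixel columns grow to the right and rows downward; lengths in m; the calibration is good to about 2 mm. A picture is of the moment at which its call begins: read the wrist's pose just before it. get_calibration takes no time and is no camera call; for the wrist camera it gives the pose at the moment of the call.
- ticket.close_job(): hands the job in; it is judged then, once.
The state is a dict: "clock": time; "q": joint angles; "dq": joint speeds; "joint_efforts": joint torques, N m; "position": TCP position; "tool_rot": TCP orientation; "wrist_force": force on the tool from outside, world axes, zero at the start; "wrist_torque": the same for the moment, N m; "opening": finger opening in m; "grasp_force": force on a finger pad.
Only numpy, scipy, OpenCV 4.12 (cv2) and the standard library are available. Lean on these libraries where they do the work, as an engineer would, in place of code of your own. Each camera call takes 0.05 s, during which the arm holds its last target. There are 200 camera calls.

TASK

Unlock the grey reagent lockbox, combination 4-5-3: turn the dial clockwise, passing 4 once and stopping at 4 the second time it comes up; then counter-clockwise, passing 5 once and stopping at 5 the second time; then clockwise straight to 3 (a number is set when its mark stands at the fixed white index mark on the lid; the long broad mark is 0 and the numbers run clockwise round the dial). Then swing the lid up until it is fully open, let go of it, and leave the glassware and bottles around the box standing where they are.

Things in the scene. Friction and masses are not known exactly. Their poses are not given: they have to be found in the camera images.
- lockbox: Grey steel lockbox fixed to the bench, 250 mm deep, 260 mm wide. Origin on the bench; x runs from its front (robot side, x = -130 mm) to its back (x = 120 mm), z up. The front wall is 70 mm high; from it the lid slopes up at 30 degrees to the hinge line (x = 47.5 mm, height 172.5 mm); behind that the top is flat. The lid is locked until the combination is dialled.
- lid (a joint): Angle of the lid about its hinge, rad: 0 shut, 1.4 fully open (stop). A friction hinge: the lid stays where it is left; 8 to 14 N at the handle raises it once it is unlocked.
- lid_hinge (a point): Middle of the hinge line, which lies along the box's y axis at the upper edge of the lid. Axes turn with the lid: x up the slope, y along the hinge, z square out of the lid (leaning 30 degrees from vertical to the box's front when shut). The lid's outer face is at z = 5 mm; it reaches 205 mm down the slope.
- lid_handle (a point): Middle of the lid's handle: a round steel bar 12 mm thick, 96 mm long, parallel to the hinge and 183 mm from it down the slope, its centre line 34 mm out from the lid's face, with a leg at either end. Axes as lid_hinge.
- dial_knob (a point): Centre of the dial's knob, half-way up, on the dial's axis (square to the lid, 85 mm down the slope from the hinge): round fluted black knob 42 mm across, 30 mm tall, on a black disc 84 mm across whose face is 15 mm behind this point. z points out of the dial, x along the zero mark. Turns endlessly both ways, light friction (up to 0.24 N m), stays where left; regripping does no harm.
- dial_zero (a point): Point on the zero mark (long broad white mark, 18 by 6 mm, continued as a line on the knob's top), 36 mm from the axis. Numbers 1 to 9 are short white marks every 36 degrees clockwise from it; finer marks lie half-way. Number n is set when zero stands n x 36 degrees counter-clockwise of the index; clockwise turning makes the numbers fall (6, 5, 4..). It starts 0.4 to 2.3 rad before 4, clockwise.
- dial_index (a point): The fixed white index mark on the lid, 16 by 6 mm, straight up the slope, 56 mm from the dial's axis. Axes as lid_hinge. The lock has three wheels and takes each number within 8 degrees either way. A stop overshot by more cannot be mended by turning back, but after two clearing turns clockwise the whole sequence may be dialled again. Each turn may be made in as many grips as one likes.
- flask_a_c (a point): Centre of a loose conical glass flask, 139 mm tall, 82 mm across the foot, 41 mm at the neck; not to be disturbed.
- flask_b_c (a point): Centre of a smaller conical flask, 111 mm tall, 66 mm across; not to be disturbed.
- amber_bottle_c (a point): Centre of an amber glass bottle, 135 mm tall, 68 mm across; not to be disturbed.
- vol_flask_c (a point): Centre of a volumetric flask, 200 mm tall, 76 mm across; not to be disturbed.
- wash_bottle_c (a point): Point on the axis, 80 mm up, of a white plastic wash bottle, 190 mm tall, 68 mm across, with a spout reaching 63 mm to its -x side near its top; not to be disturbed.
- stopper_c (a point): Centre of a brown rubber stopper, 34 mm tall, 52 mm across; not to be disturbed.
- beaker_c (a point): Centre of a small glass beaker, 75 mm tall, 62 mm across; not to be disturbed.

How it is judged:
By the outcome, as a careful person would: the job done as asked, in the order asked, and still so for the second after the job is handed in, with the robot touching nothing.
It also fails if it takes over 72 s, if anything falls off the work surface, if the arm or the gripper's body presses on something with over 40 N, if the wrist force passes 120 N, or if a joint passes its speed limit or range.

## Working session

There is one attempt and no reset: what is moved stays moved. The work goes in short steps, Python scripts to look and compute and a tool call to move; the robot and the scene stay as the last step left them, time stands still between calls to the robot, and variables do not carry over. Pictures are saved under pics/ and viewed, at most 10 in all, crops included, and the job is handed in when it is done.

Besides the shell and the picture viewer there is one more tool, called after "Emit:" as a command line: name --argument value ..., lists and objects as JSON in quotes. send_rows: Moves the arm, as the interface text tells. Its arguments: {"type":"object","properties":{"delta_pos":{"type":"array","items":{"type":"array","items":{"type":"number"}}},"angular":{"type":"array","items":{"type":"array","items":{"type":"number"}}},"claw":{"type":"array","items":{"type":"number"}},"grip_force":{"type":"number"}},"required":["delta_pos","angular","claw"]}

```bash
ls; mkdir -p pics; python3 - <<'E'
from station import robot, optics
import cv2,numpy as np
print(robot.get_state())
for n in ("top","side"):
    im,d=optics.read_camera(n); cv2.imwrite(f"pics/{n}0.png",im[:,:,::-1]); np.savez(f"{n}0.npz",im=im,d=d)
    c=optics.get_calibration(n); print(n,c)
E
```

```text
pics
{'clock': 0.0, 'q': array([-1.42050733e+00,  5.28469703e-01,  1.43390251e+00, -1.16084885e-05,
        1.18139108e+00, -1.78521759e-01]), 'dq': array([-8.06893718e-04,  1.87283090e-03, -2.45030906e-04,  4.12935941e-05,
        1.54057037e-03, -1.82762093e-04]), 'joint_efforts': array([ 2.11743627e-04, -4.42341936e+01, -1.78027886e+01, -3.83642771e-05,
        8.38947482e-03, -2.24939832e-06]), 'position': array([ 0.20172684, -0.59079507,  0.23033138]), 'tool_rot': array([-3.13945461e+00, -3.74891246e-04,  3.28814775e-01]), 'wrist_force': array([ 0.71247984, -0.23503051,  0.54711849]), 'wrist_torque': array([0.04523396, 0.03059878, 0.03332039]), 'grasp_force': 0.0, 'opening': 0.08503405740384279}
top {'K': array([[520.07417947,   0.        , 270.29040211],
       [  0.        , 520.07417947, 216.22017283],
       [  0.        ,   0.        ,   1.        ]]), 'k1': -0.06606199179497538, 'R': array([[-0.02216766, -0.99928855, -0.03051227],
       [-0.98902893,  0.02637812, -0.14534778],
       [ 0.14604923,  0.02695549, -0.98891002]]), 't': array([0.0664189 , 0.56097263, 1.09315701])}
side {'K': array([[524.9490113 ,   0.        , 272.38652245],
       [  0.        , 524.9490113 , 208.18580564],
       [  0.        ,   0.        ,   1.        ]]), 'k1': -0.18039730085883052, 'R': array([[-0.79874601, -0.60133274,  0.0200936 ],
       [-0.33488781,  0.41658779, -0.84516552],
       [ 0.49985495, -0.68180169, -0.53412684]]), 't': array([0.48310964, 0.27973278, 0.9629971 ])}
```

View pics/top0.png

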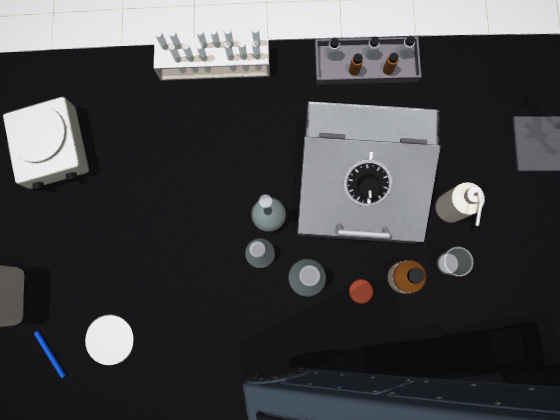

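View pics/side0.png

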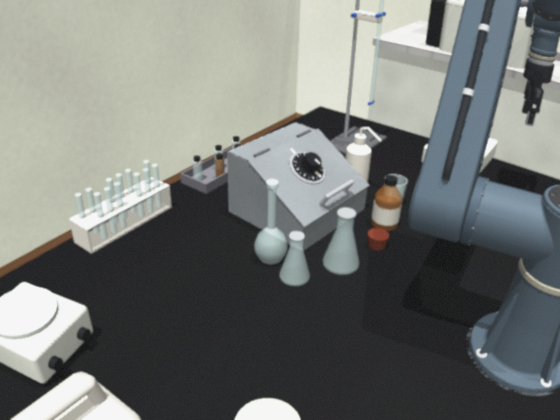

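```bash
cat > h.py <<'E'
import numpy as np, cv2
from scipy.spatial.transform import Rotation as Ro
from station import robot, optics
def rays(c,uv):
    uv=np.asarray(uv,float).reshape(-1,1,2)
    n=cv2.undistortPoints(uv,c["K"],np.array([c["k1"],0,0,0,0.])).reshape(-1,2)
    return np.c_[n,np.ones(len(n))]
def world(c,uv,d):
    return (rays(c,uv)*np.asarray(d).reshape(-1,1)-c["t"])@c["R"]
def onplane(c,uv,n,k):   # plane n.X=k
    o=-c["R"].T@c["t"]; v=rays(c,uv)@c["R"]
    return o+v*((k-n@o)/(v@n))[:,None]
def proj(c,X):
    p=np.asarray(X).reshape(-1,3)@c["R"].T+c["t"]; p=p[:,:2]/p[:,2:]
    r2=(p**2).sum(1,keepdims=True); p=p*(1+c["k1"]*r2)
    return p*[c["K"][0,0],c["K"][1,1]]+c["K"][:2,2]
E
python3 - <<'E'
from h import *
for n,poly in (("top",[(308,145),(435,145),(424,225),(303,225)]),("side",[(250,150),(295,130),(345,180),(300,215)])):
    z=np.load(n+"0.npz"); im,d=z["im"],z["d"]; c=optics.get_calibration(n)
    m=np.zeros(d.shape,np.uint8); cv2.fillPoly(m,[np.array(poly)],1)
    if n=="top": cv2.circle(m,(368,182),30,0,-1)
    v,u=np.nonzero(m&(d>0)); P=world(c,np.c_[u,v],d[v,u])
    for _ in range(6):
        k=np.median(P,0) if _==0 else P.mean(0); nn=np.linalg.svd(P-k,full_matrices=False)[2][2]; nn*=np.sign(nn[2])
        r=(P-k)@nn; P=P[abs(r)<max(.003,1.5*r.std())]
    print(n,nn,"tilt",np.degrees(np.arccos(nn[2])),"yaw",np.degrees(np.arctan2(-nn[1],-nn[0])),nn@P.mean(0),len(P),r.std())
im=np.load("top0.npz")["im"]; cr=cv2.resize(im[95:250,290:445],None,fx=3.8,fy=3.8,interpolation=cv2.INTER_CUBIC)
im=np.load("side0.npz")["im"]; 
cv2.imwrite("pics/c0.png",cr[:,:,::-1])
E
```

```text
top [-0.49641557  0.04796652  0.86675879] tilt 29.915853510816106 yaw -5.519112494923631 -0.1948161284096595 6494 0.0014168456118662661
side [-0.49706004  0.04975237  0.86628865] tilt 29.969820830736875 yaw -5.7158851870489995 -0.1942592092393704 2570 0.001412063586585393
```

View pics/c0.png

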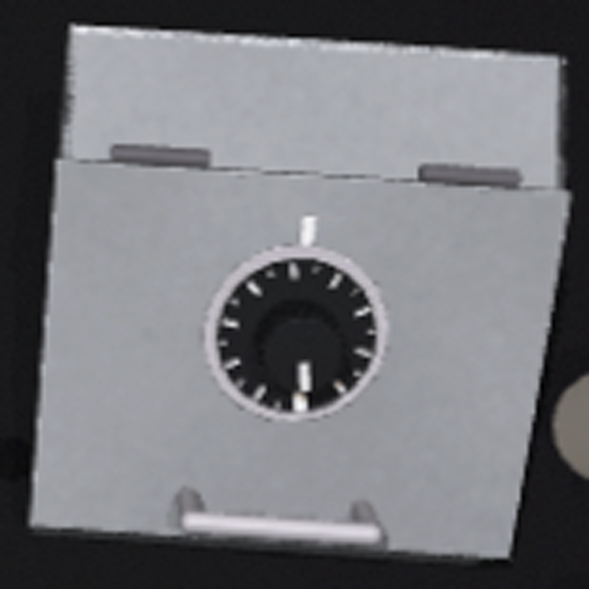

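```bash
cat >> h.py <<'E'
psi=np.radians(-5.6)
ex=np.array([np.cos(psi),np.sin(psi),0]); ey=np.array([-np.sin(psi),np.cos(psi),0]); ez=np.array([0,0,1.])
sl=ex*np.cos(np.pi/6)+ez*.5; nl=-ex*.5+ez*np.cos(np.pi/6)   # slope up, lid normal
E
python3 - <<'E'
from h import *
# index: lid plane
K=[]
for n,bx in (("top",(364,146,378,163)),("side",(284,142,302,164))):
    z=np.load(n+"0.npz"); im,d=z["im"],z["d"]; c=optics.get_calibration(n)
    print(n,'plane k',[round(float(x),4) for x in [nl@world(c,[p],[d[p[1],p[0]]])[0] for p in ([(330,180),(410,180),(340,215),(410,215)] if n=="top" else [(270,160),(300,200),(260,150)])]])
    x0,y0,x1,y1=bx; g=im[y0:y1,x0:x1].min(2).astype(float); w=np.clip(g-np.median(g)-35,0,None)
    v,u=np.mgrid[y0:y1,x0:x1]; uv=[(u*w).sum()/w.sum(),(v*w).sum()/w.sum()]
    print(n,"index",uv,(w>0).sum(),g.max(),np.median(g)); X=onplane(c,[uv],nl,-.1945)[0]; print(X)
    C=X-.056*sl
    H=X+0.029*sl; print("hinge(face)",H,"height hinge line",(H-.005*nl)[2])
    # heights of dial things
    g=im.max(2); s=np.s_[150:215,335:400] if n=="top" else np.s_[140:190,280:335]
    vv,uu=np.mgrid[s]; P=world(c,np.c_[uu.ravel(),vv.ravel()],d[s].ravel()); ok=d[s].ravel()>0
    r=P-C; a=r@sl; b=r@ey; h=r@nl; rr=np.hypot(a,b)
    for lo,hi in ((0,.015),(.028,.036),(.036,.040),(.041,.046),(.05,.06)):
        q=ok&(rr>lo)&(rr<hi); print(lo,hi,np.percentile(h[q],[10,50,90]).round(4),q.sum())
    # knob top centroid
    q=ok&(h>.022)&(h<.06)&(rr<.03); print("knob off",a[q].min(),a[q].max(),b[q].min(),b[q].max())
    # bright marks in disc
    bright=(im[s].min(2).ravel()>120)&ok
    for lo,hi in ((.029,.0395),):
        Pp=onplane(c,np.c_[uu.ravel(),vv.ravel()],nl,-.1945+.004)-C
        A=Pp@sl;B=Pp@ey;R=np.hypot(A,B); q=bright&(R>.024)&(R<.040)
        th=np.degrees(np.arctan2(B[q],A[q]))%360; o=np.argsort(th)
        print(np.c_[th[o],R[q][o]*1000].round(0).astype(int).tolist())
E
```

```text
top plane k [-0.1956, -0.1977, -0.1935, -0.197]
top index [np.float64(370.64069264069263), np.float64(155.08225108225108)] 25 239.0 162.0
[ 0.66115603 -0.15152614  0.16384448]
hinge(face) [ 0.68615091 -0.15397691  0.17834448] height hinge line 0.17401435051530542
0 0.015 [0.0343 0.0369 0.0393] 183
0.028 0.036 [0.0046 0.0067 0.0091] 360
0.036 0.04 [0.0049 0.0067 0.0091] 222
0.041 0.046 [-0.0007  0.0021  0.005 ] 293
0.05 0.06 [-0.0036 -0.0012  0.001 ] 799
knob off -0.022772749142220466 0.021815008899164844 -0.019907010381790758 0.022011613816804138
[[8, 37], [8, 35], [9, 33], [11, 37], [12, 35], [44, 34], [44, 37], [46, 33], [46, 36], [47, 39], [49, 34], [49, 37], [66, 38], [82, 36], [83, 38], [84, 32], [85, 34], [85, 36], [86, 38], [101, 39], [118, 38], [120, 36], [121, 34], [121, 39], [153, 38], [154, 35], [156, 37], [157, 34], [157, 39], [185, 35], [185, 37], [185, 39], [188, 39], [188, 37], [188, 35], [191, 39], [191, 37], [192, 35], [192, 31], [193, 29], [193, 27], [194, 24], [194, 40], [194, 38], [196, 31], [197, 29], [197, 27], [198, 25], [199, 32], [200, 30], [201, 27], [203, 2
[... 579 characters left out ...]
 0.0097] 80
0.041 0.046 [0.0009 0.0044 0.0087] 151
0.05 0.06 [-0.0023 -0.      0.0024] 353
knob off -0.023697716979790194 0.020170357532552186 -0.019404292896673437 0.025911442812692045
[[0, 38], [4, 35], [4, 39], [8, 37], [41, 37], [76, 34], [77, 31], [79, 38], [81, 36], [82, 33], [116, 32], [118, 35], [120, 30], [153, 37], [155, 34], [157, 37], [160, 34], [186, 39], [186, 36], [190, 37], [191, 34], [191, 30], [192, 27], [194, 39], [194, 36], [195, 32], [197, 29], [198, 38], [198, 25], [199, 34], [201, 31], [201, 40], [203, 36], [203, 27], [227, 40], [232, 40], [260, 39], [261, 36], [265, 38], [267, 35], [271, 37], [273, 35], [274, 40], [275, 32], [276, 37], [279, 35], [282, 38], [330, 38]]
```

```bash
cat >> h.py <<'E'
C=np.array([.66105,-.1524,.1634])-.0570*sl      # dial axis on lid outer face
def pose_dial(h,alpha):
    a=np.radians(alpha); x=np.cos(a)*sl+np.sin(a)*ey; z=-nl
    return C+h*nl, np.c_[x,np.cross(z,x),z]
def delta(p,R):
    s=robot.get_state(); R0=Ro.from_euler("xyz",s["tool_rot"]).as_matrix()
    print("dpos",(R0.T@(p-s["position"])).round(4).tolist(),"rv",Ro.from_matrix(R0.T@R).as_rotvec().round(4).tolist())
    print("q",s["q"].round(3),"F",s["wrist_force"].round(1),"t",round(s["clock"],2),"open",round(s["opening"],4))
E
python3 - <<'E'
from h import *
print(C); print(pose_dial(.2,221))
delta(*pose_dial(.2,221))
delta(*pose_dial(.2,150))
E
```

```text
[ 0.61192214 -0.14758297  0.1349    ]
(array([ 0.5123994 , -0.13782468,  0.30810508]), array([[-0.71449845, -0.49180542,  0.4976137 ],
       [-0.58914797,  0.80655072, -0.04879145],
       [-0.37735479, -0.32802951, -0.8660254 ]]))
dpos [0.4403, -0.3286, -0.0769] rv [0.6284, 0.4069, 2.7623]
q [-1.421  0.528  1.434  0.     1.181 -0.179] F [-0.1  0.1 -0.6] t 0.1 open 0.0852
dpos [0.4403, -0.3286, -0.0769] rv [-0.6423, 0.0289, -2.1321]
q [-1.421  0.528  1.434  0.     1.181 -0.179] F [-0.1  0.1 -0.6] t 0.1 open 0.0852
```

Emit:
send_rows --delta_pos '[[0.44,-0.329,-0.077],[0.44,-0.329,-0.077],[0.44,-0.329,-0.077],[0.44,-0.329,-0.077],[0.44,-0.329,-0.077],[0.44,-0.329,-0.077],[0.44,-0.329,-0.077],[0.44,-0.329,-0.077]]' --angular '[[-0.642,0.029,-2.132],[-0.642,0.029,-2.132],[-0.642,0.029,-2.132],[-0.642,0.029,-2.132],[-0.642,0.029,-2.132],[-0.642,0.029,-2.132],[-0.642,0.029,-2.132],[-0.642,0.029,-2.132]]' --claw '[0,0,0,0,0,0,0,0]' --grip_force 60

```text
clock: 0.77
position: [0.3887, -0.3168, 0.2776]
tool_rot: [2.888, 0.117, 1.283]
wrist_force: [0.5, -0.0, 0.6]
opening: 0.0852
grasp_force: 0.0
```

```bash
python3 - <<'E'
from h import *
delta(*pose_dial(.2,221)); print(robot.get_state()["position"])
E
```

```text
dpos [0.2017, 0.0794, -0.0356] rv [-0.3614, -0.2323, -2.3914]
q [-0.946  0.198  1.872  0.089  0.802 -0.727] F [ 0.5 -0.   0.6] t 0.77 open 0.0852
[ 0.38869264 -0.31676744  0.27762233]
```

Emit:
send_rows --delta_pos '[[0.202,0.079,-0.036],[0.202,0.079,-0.036],[0.202,0.079,-0.036],[0.202,0.079,-0.036],[0.202,0.079,-0.036],[0.202,0.079,-0.036],[0.202,0.079,-0.036],[0.202,0.079,-0.036]]' --angular '[[-0.361,-0.232,-2.391],[-0.361,-0.232,-2.391],[-0.361,-0.232,-2.391],[-0.361,-0.232,-2.391],[-0.361,-0.232,-2.391],[-0.361,-0.232,-2.391],[-0.361,-0.232,-2.391],[-0.361,-0.232,-2.391]]' --claw '[0,0,0,0,0,0,0,0]'

```text
clock: 1.43
position: [0.5131, -0.1384, 0.3082]
tool_rot: [3.015, 0.423, 2.271]
wrist_force: [-0.4, -0.5, 0.1]
opening: 0.0856
grasp_force: 0.0
```

```bash
python3 - <<'E'
from h import *
delta(*pose_dial(.2,221)); print(robot.get_state()["position"])
E
```

```text
dpos [0.0008, -0.0001, -0.0003] rv [-0.2117, -0.1377, -1.4029]
q [-0.443  0.168  1.867 -0.087  0.671 -1.114] F [-0.4 -0.5  0.1] t 1.43 open 0.0856
[ 0.51306969 -0.13837267  0.30821211]
```

Emit:
send_rows --delta_pos '[[0,0,0],[0,0,0],[0,0,0],[0,0,0],[0,0,0],[0,0,0],[0,0,0],[0,0,0]]' --angular '[[-0.212,-0.138,-1.403],[-0.212,-0.138,-1.403],[-0.212,-0.138,-1.403],[-0.212,-0.138,-1.403],[-0.212,-0.138,-1.403],[-0.212,-0.138,-1.403],[-0.212,-0.138,-1.403],[-0.212,-0.138,-1.403]]' --claw '[0,0,0,0,0,0,0,0]'

```text
clock: 2.1
position: [0.5121, -0.1399, 0.3079]
tool_rot: [-2.91, 0.473, -2.917]
wrist_force: [-0.6, -0.1, 0.0]
opening: 0.0855
grasp_force: 0.0
```

```bash
python3 - <<'E'
from h import *
delta(*pose_dial(.2,221)); s=robot.get_state(); print(s["position"],s["tool_rot"])
c=optics.get_calibration("wrist"); im,d=optics.read_camera("wrist"); cv2.imwrite("pics/w1.png",im[:,:,::-1]); np.savez("w1.npz",im=im,d=d,**c)
print(c["K"],proj(c,[C,C+.056*sl]))
E
```

```text
dpos [-0.0008, 0.002, -0.0003] rv [-0.065, -0.0425, -0.4281]
q [-0.567  0.138  1.945  0.288  0.576 -2.51 ] F [-0.6 -0.1  0. ] t 2.1 open 0.0855
[ 0.51207371 -0.13994609  0.3079097 ] [-2.91031243  0.47308095 -2.91660594]
[[293.87881804   0.         285.32831037]
 [  0.         293.87881804 205.48404039]
 [  0.           0.           1.        ]] [[298.8751026  185.75019219]
 [285.56794852 227.6240151 ]]
```

View pics/w1.png

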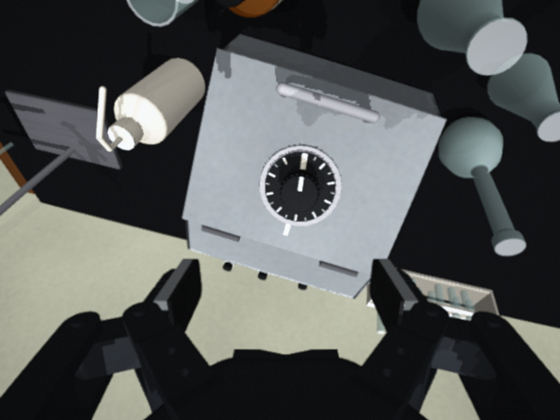

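```bash
cat >> h.py <<'E'
from scipy.optimize import least_squares
def dial(c,im,thr=120,show=True):
    """fit centre offset (mm) and zero phase from mark pixels on the disc plane"""
    vv,uu=np.mgrid[0:420,0:560]; P=onplane(c,np.c_[uu.ravel(),vv.ravel()],nl,nl@C+.007)-C
    A=P@sl;B=P@ey
    ok=(im.min(2).ravel()>thr)&(rays(c,np.c_[uu.ravel(),vv.ravel()])@c["R"]@nl<0)
    a0=b0=0
    for _ in range(3):
        R=np.hypot(A-a0,B-b0); q=ok&(R>.029)&(R<.0385)
        def f(p):
            th=np.arctan2(B[q]-p[1]/1e3,A[q]-p[0]/1e3); return np.sin(5*(th-p[2]))
        s=min((least_squares(f,[a0*1e3,b0*1e3,x],loss="soft_l1") for x in np.radians([0,12,24])),key=lambda s:s.cost)
        # minimise sin^2 also allows half marks; keep majority
        a0,b0=s.x[:2]/1e3
    ph=np.degrees(s.x[2])%36
    q=ok&(R>.029)&(R<.040); th=np.degrees(np.arctan2(B-b0,A-a0)[q])
    cnt=[(np.abs((th-ph-36*k+180)%360-180)<9).sum() for k in range(10)]
    k=int(np.argmax(cnt)); 
    qi=ok&(np.abs(A-.056)<.014)&(np.abs(B)<.012)
    print("centre off mm",s.x[:2].round(2),"zero deg",round(ph+36*k,1),"counts",cnt,"index a,b mm",(A[qi].mean()*1e3).round(1),(B[qi].mean()*1e3).round(1))
E
python3 - <<'E'
from h import *
w=np.load("w1.npz"); dial(w,w["im"],150); dial(w,w["im"],120)
t=np.load("top0.npz"); dial(optics.get_calibration("top"),t["im"])
delta(*pose_dial(.06,190))
E
```

```text
centre off mm [0.9  1.32] zero deg 189.2 counts [np.int64(12), np.int64(15), np.int64(16), np.int64(15), np.int64(19), np.int64(48), np.int64(12), np.int64(16), np.int64(15), np.int64(14)] index a,b mm 55.9 -0.1
centre off mm [1.06 1.28] zero deg 189.2 counts [np.int64(20), np.int64(17), np.int64(19), np.int64(20), np.int64(20), np.int64(59), np.int64(16), np.int64(20), np.int64(18), np.int64(17)] index a,b mm 55.9 -0.1
centre off mm [0.49 0.58] zero deg 189.5 counts [np.int64(5), np.int64(6), np.int64(6), np.int64(4), np.int64(6), np.int64(16), np.int64(4), np.int64(5), np.int64(4), np.int64(7)] index a,b mm 56.9 -0.1
dpos [-0.0049, 0.0125, 0.1392] rv [-0.0733, -0.0236, 0.1182]
q [-0.568  0.138  1.945  0.289  0.576 -2.518] F [ 0.5 -0.7  0. ] t 2.15 open 0.0854
```

```bash
cat >> h.py <<'E'
C=C+.0008*sl+.001*ey
E
python3 - <<'E'
from h import *
delta(*pose_dial(.008,190))
E
```

```text
dpos [-0.0074, 0.0169, 0.191] rv [-0.0733, -0.0236, 0.1182]
q [-0.568  0.138  1.945  0.289  0.576 -2.518] F [ 0.5 -0.7  0. ] t 2.15 open 0.0854
```

Emit:
send_rows --delta_pos '[[-0.007,0.017,0.03],[-0.007,0.017,0.07],[-0.007,0.017,0.11],[-0.007,0.017,0.15],[-0.007,0.017,0.18],[-0.007,0.017,0.191],[-0.007,0.017,0.191],[-0.007,0.017,0.191]]' --angular '[[-0.073,-0.024,0.118],[-0.073,-0.024,0.118],[-0.073,-0.024,0.118],[-0.073,-0.024,0.118],[-0.073,-0.024,0.118],[-0.073,-0.024,0.118],[-0.073,-0.024,0.118],[-0.073,-0.024,0.118]]' --claw '[0,0,0,0,0,0,0,0]'

```text
clock: 2.82
position: [0.6102, -0.1458, 0.1442]
tool_rot: [-3.046, 0.514, -3.051]
wrist_force: [-0.8, 0.1, 0.3]
opening: 0.0855
grasp_force: 0.0
```

```bash
python3 - <<'E'
from h import *
delta(*pose_dial(.008,190))
E
```

```text
dpos [0.0023, -0.0003, 0.001] rv [-0.0022, -0.0021, -0.0107]
q [-0.508  0.548  1.902  0.779  0.283 -2.853] F [-0.8  0.1  0.3] t 2.82 open 0.0855
```

Emit:
send_rows --delta_pos '[[0.002,0,0.001],[0.002,0,0.001],[0.002,0,0.001],[0.002,0,0.001],[0.002,0,0.001],[0.002,0,0.001],[0.002,0,0.001],[0.002,0,0.001]]' --angular '[[0,0,0.1],[0,0,0.15],[0,0,0.15],[0,0,0.15],[0,0,0.15],[0,0,0.15],[0,0,0.15],[0,0,0.15]]' --claw '[0,0,1,1,1,1,1,1]'

```text
clock: 3.48
position: [0.6091, -0.1463, 0.1437]
tool_rot: [-3.13, 0.524, 3.06]
wrist_force: [-5.0, 1.8, 8.8]
opening: 0.0406
grasp_force: 59.2
```

```bash
cat >> h.py <<'E'
def alpha():
    s=robot.get_state(); x=Ro.from_euler("xyz",s["tool_rot"]).as_matrix()[:,0]; r=s["position"]-C
    print("alpha",np.degrees(np.arctan2(x@ey,x@sl)).round(2),"off mm",(np.array([r@sl,r@ey,r@nl])*1e3).round(1),"q",s["q"].round(3),"F",s["wrist_force"].round(1),"T",s["wrist_torque"].round(2),"grip",round(s["grasp_force"],1),"open",round(s["opening"],4),"t",round(s["clock"],2))
E
python3 -c "
from h import *
alpha()"
```

```text
alpha -179.2 off mm [1.  0.  9.1] q [-0.51   0.549  1.907  0.798  0.279 -2.725] F [-5.   1.8  8.8] T [0.13 0.2  0.05] grip 59.2 open 0.0406 t 3.48
```

Emit:
send_rows --delta_pos '[[0,0,0],[0,0,0],[0,0,0],[0,0,0],[0,0,0],[0,0,0],[0,0,0],[0,0,0]]' --angular '[[0,0,0.12],[0,0,0.24],[0,0,0.36],[0,0,0.48],[0,0,0.6],[0,0,0.72],[0,0,0.84],[0,0,0.96]]' --claw '[1,1,1,1,1,1,1,1]'

```text
clock: 4.15
position: [0.6087, -0.147, 0.1435]
tool_rot: [2.704, 0.298, 2.024]
wrist_force: [-6.9, -2.3, 7.5]
opening: 0.0405
grasp_force: 59.1
```

```bash
python3 -c "
from h import *
alpha()
c=optics.get_calibration('wrist'); im,d=optics.read_camera('wrist'); dial(c,im)
c=optics.get_calibration('side'); im,d=optics.read_camera('side'); dial(c,im)
"
```

```text
alpha 125.47 off mm [ 0.6 -0.7  9.1] q [-0.511  0.549  1.908  0.797  0.278 -1.759] F [-6.9 -2.3  7.5] T [-0.25  0.65 -0.12] grip 59.1 open 0.0405 t 4.15
centre off mm [ 0.56 -0.07] zero deg 134.3 counts [np.int64(0), np.int64(67), np.int64(71), np.int64(269), np.int64(68), np.int64(37), np.int64(0), np.int64(0), np.int64(0), np.int64(0)] index a,b mm 58.6 11.4
centre off mm [ 1.65 -2.75] zero deg 136.3 counts [np.int64(5), np.int64(2), np.int64(3), np.int64(14), np.int64(2), np.int64(0), np.int64(0), np.int64(0), np.int64(0), np.int64(2)] index a,b mm 55.9 0.2
```

Emit:
send_rows --delta_pos '[[0,0,0],[0,0,0],[0,0,0],[0,0,0],[0,0,0],[0,0,0],[0,0,0],[0,0,0]]' --angular '[[0,0,0.12],[0,0,0.24],[0,0,0.36],[0,0,0.48],[0,0,0.6],[0,0,0.72],[0,0,0.84],[0,0,0.96]]' --claw '[1,1,1,1,1,1,1,1]'

```text
clock: 4.92
position: [0.6078, -0.1469, 0.143]
tool_rot: [2.643, -0.164, 1.172]
wrist_force: [-7.9, -2.5, 8.0]
opening: 0.0405
grasp_force: 59.2
```

Emit:
send_rows --delta_pos '[[0,0,0],[0,0,0],[0,0,0],[0,0,0],[0,0,0],[0,0,0],[0,0,0],[0,0,0]]' --angular '[[0,0,0.12],[0,0,0.24],[0,0,0.36],[0,0,0.48],[0,0,0.6],[0,0,0.72],[0,0,0.84],[0,0,0.96]]' --claw '[1,1,1,1,1,1,1,1]'

```text
clock: 5.58
position: [0.6074, -0.1462, 0.1427]
tool_rot: [2.986, -0.5, 0.211]
wrist_force: [-8.9, -0.6, 8.3]
opening: 0.0405
grasp_force: 59.2
```

```bash
python3 -c "
from h import *
alpha()
c=optics.get_calibration('wrist'); im,d=optics.read_camera('wrist'); dial(c,im)
"
```

```text
alpha 15.47 off mm [-0.9 -0.   9.1] q [-0.511  0.549  1.909  0.797  0.279  0.161] F [-8.9 -0.6  8.3] T [-0.1   0.84  0.  ] grip 59.2 open 0.0405 t 5.58
centre off mm [-1.37  3.22] zero deg 19.5 counts [np.int64(266), np.int64(73), np.int64(70), np.int64(118), np.int64(0), np.int64(0), np.int64(0), np.int64(130), np.int64(57), np.int64(68)] index a,b mm 56.5 0.1
```

Emit:
send_rows --delta_pos '[[0,0,0],[0,0,0],[0,0,0],[0,0,0],[0,0,0],[0,0,0],[0,0,0],[0,0,0]]' --angular '[[0,0,0.12],[0,0,0.24],[0,0,0.36],[0,0,0.48],[0,0,0.6],[0,0,0.72],[0,0,0.84],[0,0,0.96]]' --claw '[1,1,1,1,1,1,1,1]'

```text
clock: 6.3
position: [0.6077, -0.1453, 0.1428]
tool_rot: [-2.792, -0.395, -0.859]
wrist_force: [-6.9, 1.7, 7.4]
opening: 0.0405
grasp_force: 59.2
```

Emit:
send_rows --delta_pos '[[0,0,0],[0,0,0],[0,0,0],[0,0,0],[0,0,0],[0,0,0],[0,0,0],[0,0,0]]' --angular '[[0,0,0.12],[0,0,0.24],[0,0,0.36],[0,0,0.48],[0,0,0.6],[0,0,0.72],[0,0,0.84],[0,0,0.96]]' --claw '[1,1,1,1,1,1,1,1]'

```text
clock: 6.97
position: [0.6085, -0.1452, 0.1433]
tool_rot: [-2.62, 0.038, -1.737]
wrist_force: [-4.4, 3.1, 8.5]
opening: 0.0405
grasp_force: 59.1
```

Emit:
send_rows --delta_pos '[[0,0,0],[0,0,0],[0,0,0],[0,0,0],[0,0,0],[0,0,0],[0,0,0]]' --angular '[[0,0,0.12],[0,0,0.24],[0,0,0.36],[0,0,0.4],[0,0,0.4],[0,0,0.4],[0,0,0.4]]' --claw '[1,1,1,1,1,0,0]'

```text
clock: 7.55
position: [0.6091, -0.1464, 0.1426]
tool_rot: [-2.666, 0.227, -2.088]
wrist_force: [0.4, 0.1, -0.1]
opening: 0.0632
grasp_force: 0.0
```

```bash
python3 - <<'E'
s=open("h.py").read()
s=s.replace("loss=\"soft_l1\")","loss=\"soft_l1\",bounds=([-lim,-lim,-9],[lim,lim,9]))").replace("show=True","lim=6.").replace("(f,[a0*1e3,b0*1e3,x]","(f,[np.clip(a0*1e3,-.9*lim,.9*lim),np.clip(b0*1e3,-.9*lim,.9*lim),x]")
open("h.py","w").write(s)
E
python3 -c "
from h import *
alpha()
c=optics.get_calibration('wrist'); im,d=optics.read_camera('wrist'); dial(c,im); dial(c,im,lim=.5)
"
```

```text
alpha -117.16 off mm [ 0.6 -0.1  8.2] q [-0.51   0.551  1.907  0.798  0.278  2.476] F [ 0.4  0.1 -0.1] T [ 0.02  0.28 -0.  ] grip 0.0 open 0.0632 t 7.55
centre off mm [0.13 0.9 ] zero deg 251.3 counts [np.int64(0), np.int64(0), np.int64(28), np.int64(5), np.int64(64), np.int64(60), np.int64(256), np.int64(58), np.int64(39), np.int64(55)] index a,b mm 49.1 4.5
centre off mm [0.15 0.5 ] zero deg 251.2 counts [np.int64(0), np.int64(0), np.int64(25), np.int64(5), np.int64(64), np.int64(62), np.int64(255), np.int64(61), np.int64(41), np.int64(55)] index a,b mm 49.1 4.5
```

Emit:
send_rows --delta_pos '[[0,0,0],[0,0,0],[0,0,0],[0,0,0],[0,0,0],[0,0,0],[0,0,0],[0,0,0]]' --angular '[[0,0,-0.12],[0,0,-0.24],[0,0,-0.36],[0,0,-0.48],[0,0,-0.6],[0,0,-0.72],[0,0,-0.84],[0,0,-0.96]]' --claw '[0,0,0,0,0,0,0,0]'

```text
clock: 8.27
position: [0.6091, -0.1466, 0.142]
tool_rot: [-2.673, -0.24, -1.236]
wrist_force: [-0.5, 0.6, -0.0]
opening: 0.0851
grasp_force: 0.0
```

Emit:
send_rows --delta_pos '[[0,0,0],[0,0,0],[0,0,0],[0,0,0],[0,0,0],[0,0,0],[0,0,0],[0,0,0]]' --angular '[[0,0,-0.12],[0,0,-0.24],[0,0,-0.36],[0,0,-0.48],[0,0,-0.6],[0,0,-0.72],[0,0,-0.84],[0,0,-0.925]]' --claw '[0,0,0,0,0,0,0,0]'

```text
clock: 8.93
position: [0.6091, -0.1466, 0.1419]
tool_rot: [-3.056, -0.516, -0.276]
wrist_force: [-0.2, -0.1, 0.2]
opening: 0.0855
grasp_force: 0.0
```

Emit:
send_rows --delta_pos '[[0,0,0],[0,0,0],[0,0,0],[0,0,0],[0,0,0],[0,0,0]]' --angular '[[0,0,0],[0,0,0],[0,0,0],[0,0,0],[0,0,0],[0,0,0]]' --claw '[1,1,1,1,1,1]'

```text
clock: 9.43
position: [0.609, -0.1463, 0.1424]
tool_rot: [-3.052, -0.516, -0.283]
wrist_force: [-1.5, 0.8, 3.5]
opening: 0.0405
grasp_force: 60.0
```

```bash
python3 -c "
from h import *
alpha()
c=optics.get_calibration('wrist'); im,d=optics.read_camera('wrist'); dial(c,im); dial(c,im,lim=.5)
"
```

```text
alpha -9.23 off mm [ 0.3 -0.   8. ] q [-0.51   0.551  1.907  0.798  0.279  0.591] F [-1.5  0.8  3.5] T [ 0.06  0.24 -0.01] grip 60.0 open 0.0405 t 9.43
centre off mm [-1.15  2.45] zero deg 212.8 counts [np.int64(71), np.int64(75), np.int64(38), np.int64(0), np.int64(0), np.int64(121), np.int64(9), np.int64(47), np.int64(54), np.int64(62)] index a,b mm 56.6 -0.0
centre off mm [-0.5  0.5] zero deg 213.7 counts [np.int64(68), np.int64(63), np.int64(38), np.int64(0), np.int64(0), np.int64(101), np.int64(0), np.int64(67), np.int64(70), np.int64(70)] index a,b mm 56.6 -0.0
```

Emit:
send_rows --delta_pos '[[0,0,0],[0,0,0],[0,0,0],[0,0,0],[0,0,0],[0,0,0],[0,0,0],[0,0,0]]' --angular '[[0,0,0.12],[0,0,0.24],[0,0,0.36],[0,0,0.48],[0,0,0.6],[0,0,0.72],[0,0,0.84],[0,0,0.96]]' --claw '[1,1,1,1,1,1,1,1]'

```text
clock: 10.15
position: [0.6088, -0.1465, 0.1423]
tool_rot: [-2.664, -0.22, -1.278]
wrist_force: [-3.3, -0.9, 2.4]
opening: 0.0404
grasp_force: 59.8
```

Emit:
send_rows --delta_pos '[[0,0,0],[0,0,0],[0,0,0],[0,0,0],[0,0,0],[0,0,0],[0,0,0],[0,0,0]]' --angular '[[0,0,0.12],[0,0,0.24],[0,0,0.36],[0,0,0.48],[0,0,0.6],[0,0,0.72],[0,0,0.8],[0,0,0.85]]' --claw '[1,1,1,1,1,1,1,1]'

```text
clock: 10.82
position: [0.6086, -0.1464, 0.1421]
tool_rot: [-2.654, 0.194, -2.023]
wrist_force: [-4.4, -0.2, 3.5]
opening: 0.0407
grasp_force: 59.9
```

```bash
python3 -c "
from h import *
alpha()
c=optics.get_calibration('wrist'); im,d=optics.read_camera('wrist'); dial(c,im); dial(c,im,lim=.5)
c=optics.get_calibration('side'); im,d=optics.read_camera('side'); dial(c,im,lim=2)
c=optics.get_calibration('top'); im,d=optics.read_camera('top'); dial(c,im,lim=2)
"
```

```text
alpha -113.03 off mm [-0.1 -0.1  8. ] q [-0.51   0.551  1.907  0.797  0.279  2.404] F [-4.4 -0.2  3.5] T [-0.15  0.49  0.17] grip 59.9 open 0.0407 t 10.82
centre off mm [1.65 0.89] zero deg 109.9 counts [np.int64(16), np.int64(7), np.int64(0), np.int64(115), np.int64(0), np.int64(35), np.int64(49), np.int64(59), np.int64(64), np.int64(82)] index a,b mm 56.6 -6.5
centre off mm [0.5 0.5] zero deg 110.3 counts [np.int64(16), np.int64(0), np.int64(0), np.int64(106), np.int64(0), np.int64(42), np.int64(58), np.int64(63), np.int64(64), np.int64(75)] index a,b mm 56.6 -6.5
centre off mm [-2. -2.] zero deg 143.9 counts [np.int64(3), np.int64(4), np.int64(3), np.int64(11), np.int64(0), np.int64(1), np.int64(0), np.int64(3), np.int64(0), np.int64(3)] index a,b mm 55.9 0.2
centre off mm [-2.    0.26] zero deg 144.2 counts [np.int64(6), np.int64(3), np.int64(5), np.int64(6), np.int64(12), np.int64(0), np.int64(4), np.int64(0), np.int64(10), np.int64(0)] index a,b mm 56.2 -0.1
```

Emit:
send_rows --delta_pos '[[0,0,0],[0,0,0],[0,0,0],[0,0,0],[0,0,0],[0,0,0],[0,0,0]]' --angular '[[0,0,0.02],[0,0,0.04],[0,0,0.04],[0,0,0.04],[0,0,0.04],[0,0,0.04],[0,0,0.04]]' --claw '[1,1,1,0,0,0,0]'

```text
clock: 11.55
position: [0.6095, -0.1464, 0.1422]
tool_rot: [-2.66, 0.212, -2.057]
wrist_force: [0.0, -0.1, 0.2]
opening: 0.0847
grasp_force: 0.0
```

```bash
python3 -c "
from h import *
alpha()
c=optics.get_calibration('wrist'); im,d=optics.read_camera('wrist'); dial(c,im); dial(c,im,lim=.5)
c=optics.get_calibration('side'); im,d=optics.read_camera('side'); dial(c,im,lim=2)
c=optics.get_calibration('top'); im,d=optics.read_camera('top'); dial(c,im,lim=2)
"
```

```text
alpha -115.22 off mm [ 0.7 -0.1  7.5] q [-0.51   0.552  1.906  0.799  0.279  2.441] F [ 0.  -0.1  0.2] T [0.   0.18 0.04] grip 0.0 open 0.0847 t 11.55
centre off mm [1.34 0.21] zero deg 144.6 counts [np.int64(75), np.int64(1), np.int64(0), np.int64(148), np.int64(219), np.int64(44), np.int64(57), np.int64(62), np.int64(65), np.int64(49)] index a,b mm 50.0 3.0
centre off mm [0.5 0.5] zero deg 144.6 counts [np.int64(64), np.int64(0), np.int64(0), np.int64(139), np.int64(219), np.int64(51), np.int64(62), np.int64(62), np.int64(63), np.int64(49)] index a,b mm 50.0 3.0
centre off mm [-2. -2.] zero deg 141.3 counts [np.int64(4), np.int64(3), np.int64(3), np.int64(11), np.int64(0), np.int64(0), np.int64(0), np.int64(4), np.int64(0), np.int64(2)] index a,b mm 55.9 0.2
centre off mm [-2.    0.19] zero deg 143.8 counts [np.int64(5), np.int64(4), np.int64(4), np.int64(16), np.int64(0), np.int64(8), np.int64(0), np.int64(0), np.int64(0), np.int64(6)] index a,b mm 56.2 -0.1
```

Emit:
send_rows --delta_pos '[[0,0,0],[0,0,0],[0,0,0],[0,0,0],[0,0,0],[0,0,0]]' --angular '[[0,0,0],[0,0,0],[0,0,0],[0,0,0],[0,0,0],[0,0,0]]' --claw '[1,1,1,1,1,1]'

```text
clock: 12.2
position: [0.6088, -0.1462, 0.1424]
tool_rot: [-2.66, 0.212, -2.057]
wrist_force: [-3.0, 1.3, 3.4]
opening: 0.0404
grasp_force: 59.9
```

Emit:
send_rows --delta_pos '[[0,0,0],[0,0,0],[0,0,0],[0,0,0],[0,0,0],[0,0,0],[0,0,0],[0,0,0]]' --angular '[[0,0,-0.12],[0,0,-0.24],[0,0,-0.36],[0,0,-0.48],[0,0,-0.6],[0,0,-0.72],[0,0,-0.84],[0,0,-0.96]]' --claw '[1,1,1,1,1,1,1,1]'

```text
clock: 12.87
position: [0.6088, -0.1461, 0.1424]
tool_rot: [-2.681, -0.255, -1.204]
wrist_force: [-2.5, 1.0, 3.4]
opening: 0.0403
grasp_force: 59.7
```

Emit:
send_rows --delta_pos '[[0,0,0],[0,0,0],[0,0,0],[0,0,0],[0,0,0],[0,0,0],[0,0,0],[0,0,0]]' --angular '[[0,0,-0.12],[0,0,-0.24],[0,0,-0.36],[0,0,-0.48],[0,0,-0.6],[0,0,-0.72],[0,0,-0.84],[0,0,-0.96]]' --claw '[1,1,1,1,1,1,1,1]'

```text
clock: 13.53
position: [0.6088, -0.1461, 0.1424]
tool_rot: [-3.095, -0.52, -0.196]
wrist_force: [-2.8, 0.7, 3.7]
opening: 0.0406
grasp_force: 59.7
```

Emit:
send_rows --delta_pos '[[0,0,0],[0,0,0],[0,0,0],[0,0,0],[0,0,0],[0,0,0],[0,0,0],[0,0,0]]' --angular '[[0,0,-0.12],[0,0,-0.24],[0,0,-0.36],[0,0,-0.48],[0,0,-0.6],[0,0,-0.72],[0,0,-0.84],[0,0,-0.96]]' --claw '[1,1,1,1,1,1,1,1]'

```text
clock: 14.2
position: [0.6087, -0.1461, 0.1423]
tool_rot: [2.724, -0.324, 0.846]
wrist_force: [-3.5, -0.5, 4.4]
opening: 0.0407
grasp_force: 59.7
```

Emit:
send_rows --delta_pos '[[0,0,0],[0,0,0],[0,0,0],[0,0,0],[0,0,0],[0,0,0],[0,0,0],[0,0,0]]' --angular '[[0,0,-0.12],[0,0,-0.24],[0,0,-0.36],[0,0,-0.48],[0,0,-0.6],[0,0,-0.72],[0,0,-0.84],[0,0,-0.96]]' --claw '[1,1,1,1,1,1,1,1]'

```text
clock: 14.87
position: [0.6087, -0.1462, 0.1423]
tool_rot: [2.635, 0.133, 1.702]
wrist_force: [-3.6, -0.1, 3.8]
opening: 0.0404
grasp_force: 59.7
```

Emit:
send_rows --delta_pos '[[0,0,0],[0,0,0],[0,0,0],[0,0,0],[0,0,0],[0,0,0],[0,0,0],[0,0,0]]' --angular '[[0,0,-0.12],[0,0,-0.24],[0,0,-0.36],[0,0,-0.48],[0,0,-0.6],[0,0,-0.72],[0,0,-0.84],[0,0,-0.96]]' --claw '[1,1,1,1,1,1,1,1]'

```text
clock: 15.53
position: [0.6087, -0.1462, 0.1424]
tool_rot: [2.951, 0.489, 2.649]
wrist_force: [-2.1, 0.3, 4.2]
opening: 0.0405
grasp_force: 59.7
```

Emit:
send_rows --delta_pos '[[0,0,0],[0,0,0],[0,0,0],[0,0,0],[0,0,0]]' --angular '[[0,0,0],[0,0,0],[0,0,0],[0,0,0],[0,0,0]]' --claw '[1,0,0,0,0]'

```text
clock: 15.95
position: [0.6093, -0.1465, 0.1421]
tool_rot: [2.948, 0.488, 2.641]
wrist_force: [0.3, -0.6, -0.4]
opening: 0.085
grasp_force: 0.0
```

```bash
python3 -c "
from h import *
alpha()
c=optics.get_calibration('wrist'); im,d=optics.read_camera('wrist'); dial(c,im); dial(c,im,lim=.5)
"
```

```text
alpha 159.76 off mm [ 0.4 -0.2  7.6] q [-0.51   0.552  1.906  0.799  0.278 -2.358] F [ 0.3 -0.6 -0.4] T [0.07 0.25 0.01] grip 0.0 open 0.085 t 15.95
centre off mm [-0.11 -1.35] zero deg 59.6 counts [np.int64(152), np.int64(221), np.int64(36), np.int64(44), np.int64(54), np.int64(52), np.int64(77), np.int64(76), np.int64(0), np.int64(0)] index a,b mm 54.1 1.1
centre off mm [ 0.24 -0.5 ] zero deg 59.7 counts [np.int64(143), np.int64(223), np.int64(41), np.int64(47), np.int64(54), np.int64(50), np.int64(74), np.int64(63), np.int64(0), np.int64(0)] index a,b mm 54.1 1.1
```

Emit:
send_rows --delta_pos '[[0,0,0],[0,0,0],[0,0,0],[0,0,0],[0,0,0],[0,0,0],[0,0,0],[0,0,0]]' --angular '[[0,0,0.12],[0,0,0.24],[0,0,0.36],[0,0,0.48],[0,0,0.6],[0,0,0.72],[0,0,0.84],[0,0,0.96]]' --claw '[0,0,0,0,0,0,0,0]'

```text
clock: 16.67
position: [0.6092, -0.1464, 0.1421]
tool_rot: [2.633, 0.127, 1.691]
wrist_force: [1.0, -0.3, 0.3]
opening: 0.0856
grasp_force: 0.0
```

Emit:
send_rows --delta_pos '[[0,0,0],[0,0,0],[0,0,0],[0,0,0],[0,0,0],[0,0,0],[0,0,0],[0,0,0]]' --angular '[[0,0,0.12],[0,0,0.24],[0,0,0.36],[0,0,0.48],[0,0,0.6],[0,0,0.72],[0,0,0.84],[0,0,0.96]]' --claw '[0,0,0,0,0,0,0,0]'

```text
clock: 17.33
position: [0.6092, -0.1464, 0.1421]
tool_rot: [2.728, -0.328, 0.834]
wrist_force: [-0.2, -0.1, -0.3]
opening: 0.0851
grasp_force: 0.0
```

Emit:
send_rows --delta_pos '[[0,0,0],[0,0,0],[0,0,0],[0,0,0],[0,0,0],[0,0,0],[0,0,0],[0,0,0]]' --angular '[[0,0,0.1],[0,0,0.173],[0,0,0.173],[0,0,0.173],[0,0,0.173],[0,0,0.173],[0,0,0.173],[0,0,0.173]]' --claw '[0,0,1,1,1,1,1,1]'

```text
clock: 18.0
position: [0.6088, -0.1462, 0.1424]
tool_rot: [2.786, -0.391, 0.67]
wrist_force: [-2.3, 1.4, 4.4]
opening: 0.0403
grasp_force: 60.0
```

Emit:
send_rows --delta_pos '[[0,0,0],[0,0,0],[0,0,0],[0,0,0],[0,0,0],[0,0,0],[0,0,0],[0,0,0]]' --angular '[[0,0,-0.12],[0,0,-0.24],[0,0,-0.36],[0,0,-0.48],[0,0,-0.6],[0,0,-0.72],[0,0,-0.84],[0,0,-0.96]]' --claw '[1,1,1,1,1,1,1,1]'

```text
clock: 18.67
position: [0.6088, -0.1461, 0.1423]
tool_rot: [2.621, 0.048, 1.551]
wrist_force: [-2.4, 0.5, 3.6]
opening: 0.0404
grasp_force: 59.8
```

Emit:
send_rows --delta_pos '[[0,0,0],[0,0,0],[0,0,0],[0,0,0],[0,0,0],[0,0,0],[0,0,0],[0,0,0]]' --angular '[[0,0,-0.12],[0,0,-0.24],[0,0,-0.36],[0,0,-0.48],[0,0,-0.6],[0,0,-0.72],[0,0,-0.84],[0,0,-0.96]]' --claw '[1,1,1,1,1,1,1,1]'

```text
clock: 19.33
position: [0.6087, -0.1461, 0.1423]
tool_rot: [2.865, 0.449, 2.46]
wrist_force: [-3.6, 0.8, 4.3]
opening: 0.0403
grasp_force: 59.8
```

Emit:
send_rows --delta_pos '[[0,0,0],[0,0,0],[0,0,0],[0,0,0],[0,0,0],[0,0,0],[0,0,0],[0,0,0]]' --angular '[[0,0,-0.08],[0,0,-0.13],[0,0,-0.13],[0,0,-0.13],[0,0,-0.13],[0,0,-0.13],[0,0,-0.13],[0,0,-0.13]]' --claw '[1,1,1,1,0,0,0,0]'

```text
clock: 20.0
position: [0.6094, -0.1466, 0.1421]
tool_rot: [2.926, 0.48, 2.595]
wrist_force: [-0.3, 0.0, 0.1]
opening: 0.0848
grasp_force: 0.0
```

```bash
python3 -c "
from h import *
alpha()
c=optics.get_calibration('wrist'); im,d=optics.read_camera('wrist'); dial(c,im); dial(c,im,lim=.5)
c=optics.get_calibration('top'); im,d=optics.read_camera('top'); dial(c,im,lim=2)
"
```

```text
alpha 157.34 off mm [ 0.5 -0.3  7.5] q [-0.51   0.552  1.906  0.799  0.278 -2.316] F [-0.3  0.   0.1] T [ 0.03  0.21 -0.02] grip 0.0 open 0.0848 t 20.0
centre off mm [0.49 0.2 ] zero deg 178.0 counts [np.int64(61), np.int64(47), np.int64(49), np.int64(48), np.int64(237), np.int64(46), np.int64(66), np.int64(41), np.int64(0), np.int64(0)] index a,b mm 54.4 1.1
centre off mm [0.49 0.2 ] zero deg 178.0 counts [np.int64(61), np.int64(47), np.int64(49), np.int64(48), np.int64(237), np.int64(46), np.int64(66), np.int64(41), np.int64(0), np.int64(0)] index a,b mm 54.4 1.1
centre off mm [0.92 2.  ] zero deg 30.7 counts [np.int64(6), np.int64(1), np.int64(0), np.int64(0), np.int64(0), np.int64(0), np.int64(0), np.int64(3), np.int64(6), np.int64(6)] index a,b mm 56.2 -0.1
```

Emit:
send_rows --delta_pos '[[0,0,0],[0,0,0],[0,0,0],[0,0,0],[0,0,0],[0,0,0]]' --angular '[[0,0,0],[0,0,0],[0,0,0],[0,0,0],[0,0,0],[0,0,0]]' --claw '[1,1,1,1,1,1]'

```text
clock: 20.6
position: [0.609, -0.1464, 0.1424]
tool_rot: [2.926, 0.48, 2.595]
wrist_force: [-2.3, 0.1, 1.6]
opening: 0.0403
grasp_force: 60.0
```

Emit:
send_rows --delta_pos '[[0,0,0],[0,0,0],[0,0,0],[0,0,0],[0,0,0],[0,0,0],[0,0,0],[0,0,0]]' --angular '[[0,0,0.12],[0,0,0.24],[0,0,0.36],[0,0,0.48],[0,0,0.6],[0,0,0.72],[0,0,0.84],[0,0,0.96]]' --claw '[1,1,1,1,1,1,1,1]'

```text
clock: 21.27
position: [0.6087, -0.1465, 0.1423]
tool_rot: [2.629, 0.107, 1.654]
wrist_force: [-3.3, -1.6, 3.2]
opening: 0.04
grasp_force: 59.9
```

Emit:
send_rows --delta_pos '[[0,0,0],[0,0,0],[0,0,0],[0,0,0],[0,0,0],[0,0,0],[0,0,0],[0,0,0]]' --angular '[[0,0,0.1],[0,0,0.2],[0,0,0.27],[0,0,0.27],[0,0,0.27],[0,0,0.27],[0,0,0.27],[0,0,0.27]]' --claw '[1,1,1,1,0,0,0,0]'

```text
clock: 21.93
position: [0.6093, -0.1464, 0.1421]
tool_rot: [2.62, -0.024, 1.425]
wrist_force: [0.3, 0.6, 0.2]
opening: 0.0848
grasp_force: 0.0
```

```bash
cat >> h.py <<'E'
# lid: hinge line point on box frame
Hn=C+.085*sl-.005*nl
def lidpose(th,tau,back,opening_tilt=0):
    """TCP pose for bar held 'back' m behind the TCP, lid at th, tool z turned tau from -nl (toward robot); tool x=+ey"""
    rot=lambda a,v: Ro.from_rotvec(-a*-ey).apply(v)  # opening turn: about +ey (x_slope-down rises)
    bar=Hn+Ro.from_rotvec(th*ey).apply(-.183*sl+.039*nl)
    z=Ro.from_rotvec(tau*ey).apply(-nl)
    return bar+back*z, np.c_[ey,np.cross(z,ey),z], bar
E
python3 -c "
from h import *
alpha()
c=optics.get_calibration('wrist'); im,d=optics.read_camera('wrist'); dial(c,im); dial(c,im,lim=.5)
for th in (0,.7,1.4): print(lidpose(th,0,.015)[2])
"
```

```text
alpha 86.93 off mm [ 0.5 -0.   7.6] q [-0.51   0.552  1.906  0.799  0.279 -1.087] F [0.3 0.6 0.2] T [0.03 0.28 0.  ] grip 0.0 open 0.0848 t 21.93
centre off mm [ 0.01 -0.38] zero deg 107.5 counts [np.int64(66), np.int64(69), np.int64(269), np.int64(65), np.int64(52), np.int64(26), np.int64(0), np.int64(0), np.int64(40), np.int64(35)] index a,b mm 56.3 2.5
centre off mm [ 0.01 -0.38] zero deg 107.5 counts [np.int64(66), np.int64(69), np.int64(269), np.int64(65), np.int64(52), np.int64(26), np.int64(0), np.int64(0), np.int64(40), np.int64(35)] index a,b mm 56.3 2.5
[ 0.51132494 -0.13671453  0.11574486]
[ 0.51596921 -0.13716991  0.24397892]
[ 0.60173772 -0.14557958  0.33905147]
```

Emit:
send_rows --delta_pos '[[0,0,-0.03],[0,0,-0.06],[0,0,-0.08],[0,-0.04,-0.08],[0.002,-0.08,-0.08],[0.005,-0.098,-0.08],[0.005,-0.098,-0.08],[0.005,-0.098,-0.08]]' --angular '[[0,0,0],[0,0,0],[0,0,-0.053],[0,0,-0.053],[0,0,-0.053],[0,0,-0.053],[0,0,-0.053],[0,0,-0.053]]' --claw '[0,0,0,0,0,0,0,0]'

```text
clock: 22.65
position: [0.483, -0.122, 0.1613]
tool_rot: [2.624, -0.0, 1.47]
wrist_force: [0.0, -0.5, -0.2]
opening: 0.0854
grasp_force: 0.0
```

```bash
python3 -c "
from h import *
p,R,b=lidpose(0,0,.015); delta(p,R); alpha()
c=optics.get_calibration('wrist'); im,d=optics.read_camera('wrist')
uv=proj(c,[b+.048*ey,b,b-.048*ey]); print(uv)
o=im[:,:,::-1].copy()
for u in uv: cv2.drawMarker(o,tuple(int(x) for x in u.round()),(0,0,255),0,8)
cv2.imwrite('pics/w2.png',o)
"
```

```text
dpos [-0.0117, 0.0033, 0.0692] rv [-0.0056, 0.0016, -0.0029]
q [-0.628  0.408  2.197  1.271  0.263 -1.729] F [ 0.  -0.5 -0.2] t 22.65 open 0.0854
alpha 89.84 off mm [-100.9   11.8   88.2] q [-0.628  0.408  2.197  1.271  0.263 -1.729] F [ 0.  -0.5 -0.2] T [0.01 0.2  0.01] grip 0.0 open 0.0854 t 22.65
[[289.9101139  175.76487094]
 [289.75997935 240.20649407]
 [289.61191012 296.07919586]]
```

View pics/w2.png

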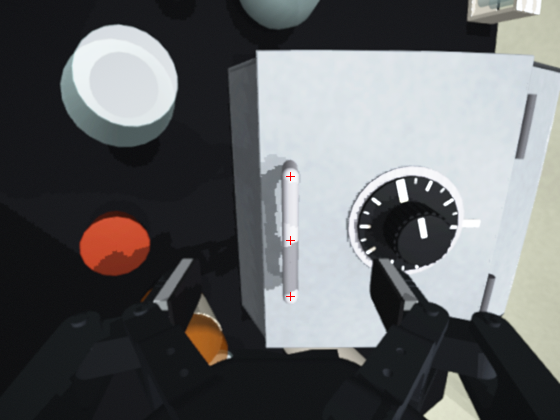

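```bash
python3 -c "
from h import *
c=optics.get_calibration('top')
for n,u,h in (('flaskA',(310,275),.135),('flaskB',(258,249),.11),('stopper',(361,291),.034),('amber',(416,276),.135),('vol',(265,201),.2)):
    X=onplane(c,[u],ez,h)[0]; r=X-C; print(n,X.round(3),'rel bar x,y',((X-lidpose(0,0,0)[2])@np.c_[ex,ey]).round(3))
p,R,b=lidpose(0,0,.015); delta(p,R)
"
```

```text
flaskA [ 0.43  -0.025  0.135] rel bar x,y [-0.092  0.103]
flaskB [0.486 0.077 0.11 ] rel bar x,y [-0.046  0.211]
stopper [ 0.396 -0.138  0.034] rel bar x,y [-0.115 -0.013]
amber [ 0.422 -0.233  0.135] rel bar x,y [-0.079 -0.105]
vol [0.568 0.058 0.2  ] rel bar x,y [0.038 0.199]
dpos [-0.0116, 0.003, 0.0691] rv [-0.0056, 0.0017, -0.003]
q [-0.628  0.408  2.196  1.269  0.264 -1.726] F [-0.5 -0.1  0.7] t 22.7 open 0.0852
```

Emit:
send_rows --delta_pos '[[-0.0115,0.003,0.01],[-0.0115,0.003,0.03],[-0.0115,0.003,0.05],[-0.0115,0.003,0.065],[-0.0115,0.003,0.069],[-0.0115,0.003,0.069],[-0.0115,0.003,0.069],[-0.0115,0.003,0.069]]' --angular '[[-0.006,0.002,-0.003],[-0.006,0.002,-0.003],[-0.006,0.002,-0.003],[-0.006,0.002,-0.003],[-0.006,0.002,-0.003],[-0.006,0.002,-0.003],[-0.006,0.002,-0.003],[-0.006,0.002,-0.003]]' --claw '[0.4,0.4,0.4,0.4,0.4,0.4,0.4,0.4]'

```text
clock: 23.37
position: [0.5222, -0.1391, 0.1049]
tool_rot: [2.612, 0.002, 1.474]
wrist_force: [-0.6, 0.2, -0.1]
opening: 0.0509
grasp_force: 0.0
```

```bash
python3 -c "
from h import *
p,R,b=lidpose(0,0,.015); delta(p,R)
"
```

```text
dpos [0.0013, -0.0042, 0.0001] rv [0.0056, 0.0014, 0.0023]
q [-0.607  0.582  2.143  1.79   0.254 -2.248] F [-0.6  0.2 -0.1] t 23.37 open 0.0509
```

Emit:
send_rows --delta_pos '[[0.001,-0.004,0],[0.001,-0.004,0],[0.001,-0.004,0],[0.001,-0.004,0],[0.001,-0.004,0],[0.001,-0.004,0],[0.001,-0.004,0]]' --angular '[[0.005,0,0],[0.005,0,0],[0.005,0,0],[0.005,0,0],[0.005,0,0],[0.005,0,0],[0.005,0,0]]' --claw '[0.5,1,1,1,1,1,1]' --grip_force 50

```text
clock: 23.95
position: [0.5186, -0.1376, 0.1031]
tool_rot: [2.617, 0.002, 1.474]
wrist_force: [-2.3, -0.0, 5.5]
opening: 0.0103
grasp_force: 48.8
```

```bash
cat >> h.py <<'E'
def rows(ths,back,tau=lambda t:min(t,.52)):
    """rows relative to the present pose along the lid arc"""
    s=robot.get_state(); R0=Ro.from_euler("xyz",s["tool_rot"]).as_matrix()
    P=[];A=[]
    for t in ths:
        p,R,_=lidpose(t,tau(t),back); P.append((R0.T@(p-s["position"])).round(3).tolist()); A.append(Ro.from_matrix(R0.T@R).as_rotvec().round(3).tolist())
    print(P);print(A)
E
python3 -c "
from h import *
p,R,b=lidpose(0,0,.015); delta(p,R); alpha()
rows(np.arange(1,9)*.04,.015)
"
```

```text
dpos [0.0002, -0.0, 0.0003] rv [0.0008, 0.0013, 0.0016]
q [-0.608  0.584  2.151  1.809  0.253 -2.269] F [-2.3 -0.   5.5] t 23.95 open 0.0103
alpha 90.09 off mm [-98.   -0.2  19.3] q [-0.608  0.584  2.151  1.809  0.253 -2.269] F [-2.3 -0.   5.5] T [-0.07  0.16  0.  ] grip 48.8 open 0.0103 t 23.95
[[0.0, 0.001, -0.007], [0.0, 0.003, -0.014], [0.0, 0.004, -0.021], [0.0, 0.006, -0.028], [0.0, 0.008, -0.036], [0.0, 0.011, -0.042], [0.0, 0.014, -0.049], [0.0, 0.017, -0.056]]
[[0.041, 0.001, 0.002], [0.081, 0.001, 0.002], [0.121, 0.001, 0.002], [0.161, 0.001, 0.002], [0.201, 0.001, 0.002], [0.241, 0.001, 0.001], [0.281, 0.002, 0.001], [0.321, 0.002, 0.001]]
```

Emit:
send_rows --delta_pos '[[0,0.001,-0.007],[0,0.002,-0.01],[0,0.002,-0.01]]' --angular '[[0.041,0,0],[0.06,0,0],[0.06,0,0]]' --claw '[1,1,1]'

```text
clock: 24.2
position: [0.5154, -0.1374, 0.111]
tool_rot: [2.677, 0.001, 1.474]
wrist_force: [3.2, 3.5, -7.3]
opening: 0.0098
grasp_force: 49.2
```

```bash
python3 -c "
from h import *
alpha()
rows(.06+np.arange(1,9)*.04,.015)
"
```

```text
alpha 90.06 off mm [-96.8  -0.3  27.8] q [-0.593  0.548  2.11   1.267  0.225 -1.711] F [ 3.2  3.5 -7.3] T [0.5  0.16 0.22] grip 49.2 open 0.0098 t 24.2
[[0.0, 0.002, -0.009], [0.0, 0.003, -0.017], [0.0, 0.005, -0.024], [0.0, 0.007, -0.031], [0.0, 0.009, -0.038], [0.0, 0.011, -0.045], [0.0, 0.014, -0.052], [0.0, 0.017, -0.058]]
[[0.041, 0.0, 0.001], [0.081, 0.0, 0.001], [0.121, 0.0, 0.001], [0.161, 0.0, 0.001], [0.201, 0.0, 0.001], [0.241, 0.0, 0.001], [0.281, 0.0, 0.001], [0.321, 0.0, 0.001]]
```

Emit:
send_rows --delta_pos '[[0,0.002,-0.009],[0,0.003,-0.017],[0,0.005,-0.024],[0,0.007,-0.031],[0,0.009,-0.038],[0,0.011,-0.045],[0,0.014,-0.052],[0,0.017,-0.058]]' --angular '[[0.041,0,0],[0.081,0,0],[0.121,0,0],[0.161,0,0],[0.201,0,0],[0.241,0,0],[0.281,0,0],[0.321,0,0]]' --claw '[1,1,1,1,1,1,1,1]'

```text
clock: 24.87
position: [0.505, -0.1363, 0.1714]
tool_rot: [2.998, 0.001, 1.474]
wrist_force: [4.1, 0.4, -9.1]
opening: 0.0103
grasp_force: 50.0
```

```bash
python3 -c "
from h import *
alpha()
p,R,b=lidpose(.38,.38,.015); delta(p,R)
rows(.38+np.arange(1,9)*.04,.015)
"
```

```text
alpha 90.07 off mm [-75.6  -0.2  85.4] q [-0.51   0.433  1.851  0.084  0.727 -0.472] F [ 4.1  0.4 -9.1] T [-0.05 -0.41  0.04] grip 50.0 open 0.0103 t 24.87
dpos [0.0002, -0.0003, 0.0004] rv [-0.0005, 0.0014, 0.0008]
q [-0.51   0.433  1.851  0.084  0.727 -0.472] F [ 4.1  0.4 -9.1] t 24.87 open 0.0103
[[0.0, 0.001, -0.007], [0.0, 0.002, -0.014], [0.0, 0.004, -0.021], [0.0, 0.006, -0.028], [0.0, 0.009, -0.035], [0.0, 0.012, -0.042], [0.0, 0.016, -0.049], [0.0, 0.019, -0.055]]
[[0.04, 0.001, 0.001], [0.08, 0.001, 0.001], [0.12, 0.001, 0.001], [0.14, 0.001, 0.001], [0.14, 0.001, 0.001], [0.14, 0.001, 0.001], [0.14, 0.001, 0.001], [0.14, 0.001, 0.001]]
```

Tracking is fine; continue.

Emit:
send_rows --delta_pos '[[0,0.001,-0.007],[0,0.002,-0.014],[0,0.004,-0.021],[0,0.006,-0.028],[0,0.009,-0.035],[0,0.012,-0.042],[0,0.016,-0.049],[0,0.019,-0.055]]' --angular '[[0.04,0,0],[0.08,0,0],[0.12,0,0],[0.14,0,0],[0.14,0,0],[0.14,0,0],[0.14,0,0],[0.14,0,0]]' --claw '[1,1,1,1,1,1,1,1]'

```text
clock: 25.53
position: [0.5154, -0.1372, 0.2277]
tool_rot: [3.137, 0.001, 1.475]
wrist_force: [3.5, -3.2, -12.0]
opening: 0.0099
grasp_force: 48.9
```

```bash
python3 -c "
from h import *
p,R,b=lidpose(.7,.52,.015); delta(p,R)
rows(.7+np.arange(1,9)*.045,.015)
"
```

```text
dpos [0.0001, 0.0007, -0.0013] rv [0.0012, 0.0007, 0.0015]
q [-4.70e-01  4.07e-01  1.67e+00  1.00e-03  1.06e+00 -3.75e-01] F [  3.5  -3.2 -12. ] t 25.53 open 0.0099
[[0.0, 0.004, -0.009], [0.0, 0.008, -0.017], [0.0, 0.012, -0.024], [0.0, 0.016, -0.031], [0.0, 0.021, -0.038], [0.0, 0.026, -0.045], [0.0, 0.031, -0.051], [0.0, 0.037, -0.058]]
[[0.001, 0.001, 0.002], [0.001, 0.001, 0.002], [0.001, 0.001, 0.002], [0.001, 0.001, 0.002], [0.001, 0.001, 0.002], [0.001, 0.001, 0.002], [0.001, 0.001, 0.002], [0.001, 0.001, 0.002]]
```

Emit:
send_rows --delta_pos '[[0,0.004,-0.009],[0,0.008,-0.017],[0,0.012,-0.024],[0,0.016,-0.031],[0,0.021,-0.038],[0,0.026,-0.045],[0,0.031,-0.051],[0,0.037,-0.058]]' --angular '[[0,0,0],[0,0,0],[0,0,0],[0,0,0],[0,0,0],[0,0,0],[0,0,0],[0,0,0]]' --claw '[1,1,1,1,1,1,1,1]'

```text
clock: 26.2
position: [0.5492, -0.1404, 0.2856]
tool_rot: [-3.139, 0.001, 1.475]
wrist_force: [-1.4, -5.2, -11.3]
opening: 0.0097
grasp_force: 48.5
```

```bash
python3 -c "
from h import *
p,R,b=lidpose(1.06,.52,.015); delta(p,R)
rows(1.06+np.arange(1,9)*.045,.015)
"
```

```text
dpos [-0.0, 0.0026, 0.0001] rv [-0.0059, 0.0008, 0.0018]
q [-0.447  0.39   1.513 -0.002  1.24  -0.35 ] F [ -1.4  -5.2 -11.3] t 26.2 open 0.0097
[[-0.0, 0.008, -0.006], [-0.0, 0.015, -0.012], [-0.0, 0.021, -0.017], [-0.0, 0.028, -0.023], [-0.0, 0.034, -0.027], [-0.0, 0.041, -0.032], [-0.0, 0.049, -0.036], [-0.0, 0.056, -0.04]]
[[-0.006, 0.001, 0.002], [-0.006, 0.001, 0.002], [-0.006, 0.001, 0.002], [-0.006, 0.001, 0.002], [-0.006, 0.001, 0.002], [-0.006, 0.001, 0.002], [-0.006, 0.001, 0.002], [-0.006, 0.001, 0.002]]
```

Emit:
send_rows --delta_pos '[[0,0.008,-0.006],[0,0.015,-0.012],[0,0.021,-0.017],[0,0.028,-0.023],[0,0.034,-0.027],[0,0.041,-0.032],[0,0.049,-0.036],[0,0.054,-0.039]]' --angular '[[0,0,0],[0,0,0],[0,0,0],[0,0,0],[0,0,0],[0,0,0],[0,0,0],[0,0,0]]' --claw '[1,1,1,1,1,1,1,1]'

```text
clock: 26.87
position: [0.5997, -0.1452, 0.3277]
tool_rot: [-3.133, 0.001, 1.475]
wrist_force: [-12.6, -2.9, 4.6]
opening: 0.0095
grasp_force: 48.9
```

```bash
python3 -c "
from h import *
p,R,b=lidpose(1.4,.52,.015); delta(p,R)
rows([1.42,1.44,1.46],.015)
im,d=optics.read_camera('side'); cv2.imwrite('pics/s2.png',im[:,:,::-1])
"
```

```text
dpos [-0.0001, 0.0022, 0.0037] rv [-0.0123, 0.0014, 0.0015]
q [-0.416  0.431  1.325 -0.004  1.394 -0.319] F [-12.6  -2.9   4.6] t 26.87 open 0.0095
[[-0.0, 0.006, 0.002], [-0.0, 0.009, 0.0], [-0.0, 0.012, -0.001]]
[[-0.012, 0.001, 0.001], [-0.012, 0.001, 0.001], [-0.012, 0.001, 0.001]]
```

View pics/s2.png

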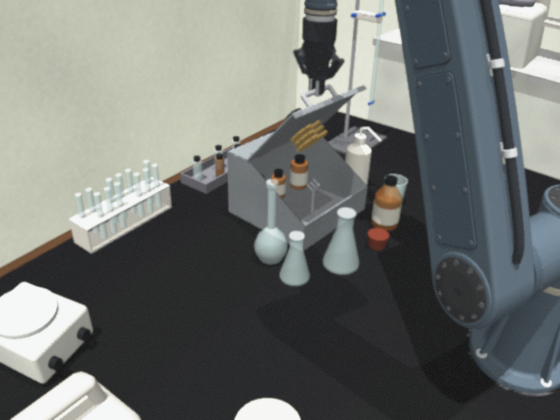

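Emit:
send_rows --delta_pos '[[0,0.004,0.002],[0,0.007,0.002],[0,0.007,0.002]]' --angular '[[0,0,0],[0,0,0],[0,0,0]]' --claw '[1,1,1]'

```text
clock: 27.17
position: [0.6024, -0.1455, 0.3292]
tool_rot: [-3.125, 0.003, 1.475]
wrist_force: [-26.9, -1.0, 22.2]
opening: 0.0095
grasp_force: 50.9
```

```bash
python3 -c "
from h import *
p,R,b=lidpose(1.4,.52,.015); delta(p,R)
"
```

```text
dpos [-0.0002, -0.0005, 0.0052] rv [-0.02, 0.0028, 0.0018]
q [-0.413  0.437  1.31  -0.008  1.409 -0.316] F [-26.9  -1.   22.2] t 27.17 open 0.0095
```

Emit:
send_rows --delta_pos '[[0,0,0],[0,0,0],[0,0,0],[0,0,0],[0,0,-0.01],[0,0,-0.03],[0,0,-0.06],[0,0,-0.1]]' --angular '[[0,0,0],[0,0,0],[0,0,0],[0,0,0],[0,0,0],[0,0,0],[0,0,0],[0,0,0]]' --claw '[0.7,0.7,0.7,0.7,0.7,0.7,0.7,0.7]'

```text
clock: 27.83
position: [0.611, -0.1445, 0.4243]
tool_rot: [3.14, -0.003, 1.475]
wrist_force: [0.5, 0.2, -0.0]
opening: 0.0254
grasp_force: 0.0
```

```bash
python3 - <<'E'
from h import *
s=robot.get_state(); print(s["position"],s["wrist_force"],s["opening"],s["clock"])
c=optics.get_calibration("top"); im,d=optics.read_camera("top")
vv,uu=np.mgrid[0:420,0:560]; P=world(c,np.c_[uu.ravel(),vv.ravel()],d.ravel())-Hn
a,b,h=P@ex,P@ey,P@ez
q=(d.ravel()>0)&(abs(b)<.12)&(h>.02)&(h<.15)&(a<.02)&(a>-.15)
A,B=np.polyfit(a[q],h[q],1); r=h[q]-A*a[q]-B
for _ in range(5): k=abs(r)<.01; A,B=np.polyfit(a[q][k],h[q][k],1); r=h[q]-A*a[q]-B
print(k.sum(),"lid angle",np.radians(30)+np.arctan(-A), "B",B)
o=np.load("top0.npz")["im"]; df=np.abs(im.astype(int)-o).max(2)
im2,_=optics.read_camera("side"); cv2.imwrite("pics/s3.png",np.hstack([im[120:320,200:520],im2[60:260,140:460]])[:,:,::-1])
E
```

```text
[ 0.61095138 -0.14450848  0.42431696] [ 0.49497423  0.16684206 -0.01344179] 0.025420451057667343 27.8333
2125 lid angle 1.396000935802245 B 0.007628944193346121
```

View pics/s3.png

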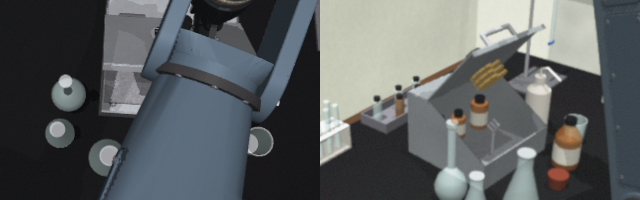

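```bash
python3 -c "
from station import ticket
print(ticket.close_job())"
```

```text
the job is handed in; nothing more can be done
None
```

I dialled 4-5-3, swung the lid open to its stop (measured about 1.396 of 1.4 rad), released it and backed the gripper clear. In the last side picture the glassware and bottles it shows were still standing, and the job was handed in at about 28 s.

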